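# Set the bench gauge to its size rider and lock it

### The job

The jaw of the bench gauge stands too wide for the next ear moulds. Roll the gauge's knurled wheel under a fingertip until the gap has closed so far that the pointer on the jaw stands level with the pointer of the size rider, then push the lock tab fully home so that the setting stays. This is fingertip work with nothing gripped or lifted: do not push the jaw or the rider themselves, and leave all else on the bench as it stands.

Things in the scene. Friction and masses are not known exactly. Their poses are not given: they have to be found in the camera images.
- gauge: Bench gauge screwed to the bench: grey base plate 106x230x10 mm, slideway, anvil block 54 mm tall at the +y end, knurled wheel between grey cheeks at the -y end. Origin: bench level (z=0), slideway's middle plane, halfway along; base spans x -72..34, y -115..115 mm. x points away from the robot, y along the slideway from wheel to anvil. Sites share these axes. Nothing on it is above 58 mm.
- wheel_crown (a point): Topmost point of the knurled steel wheel (44 mm diameter, 18 mm wide, axis along gauge x), at x -12, y -85, z 58 mm of the gauge. Cheeks and guards round it end 9 to 12 mm below. A fingertip pressed on the crown with 4 to 15 N and drawn toward +y (the anvil) rolls the wheel by friction and closes the gap; toward -y opens it. Needs 2 N at the rim; stays where left.
- wheel (a joint): Angle of the wheel (rad, -0.5 to 11.5), growing as the gap closes. Its pinion drives the jaw's rack: 3 mm of jaw per rad, so 22 mm of rim travel under the finger moves the jaw 3 mm. While the lock is home it cannot turn.
- jaw_slide: The sliding jaw: steel block 36x34 mm, top 52 mm above the bench at its face and 46 mm elsewhere, on the slideway, its steel rack running back past the wheel. Moves along gauge y only, driven by the wheel; not to be pushed itself. Origin at bench level in the slideway's middle plane, level in y with the pointer.
- jaw_pointer (a point): Tip of the dark cone on the jaw that points at the robot (-x) over the scale, 25.5 mm above the bench. It moves along gauge y with the jaw and starts 12 to 26 mm on the wheel's side (-y) of the rider's pointer.
- rider: The size rider: dark block 16x16 mm with a small knurled clamp screw on top (38 mm above the bench), on a thin rail on the robot's side of the scale. Clamped; not to be pushed or shifted. Origin at bench level in the slideway's middle plane, level in y with its pointer.
- rider_pointer (a point): Tip of the dark cone on the rider, pointing away from the robot (+x) at the jaw's pointer, 25.5 mm above the bench. It marks the size wanted: the setting is right when both tips stand face to face, at the same y in the gauge's frame, to within the thickness of a tip (2 mm).
- lock_tab (a point): Middle of the front (-x) face of the upright dark steel lock tab on the robot's side of the wheel, 36 mm above the bench; the tab is 26 mm wide (y), 6 mm thick, from 14 to 46 mm above the bench. In front of it is free space. Pushed along gauge +x it slides in against 3 to 10 N to an end stop; its nose enters the wheel's side teeth and may turn the wheel up to 0.15 rad.
- lock (a joint): Travel of the lock tab (m): 0 is out and the wheel free, as at the start; 0.0075 is fully home and the wheel locked. It stays where left.
- mould_0: a cast ear mould, a beige rounded cone 14x20x18 mm, loose behind the gauge; a bystander. Origin at the centre of its underside
- mould_1: a second such ear mould, loose behind the gauge; a bystander. Origin at the centre of its underside
- mould_2: a third such ear mould, loose in front of the anvil end of the gauge; a bystander. Origin at the centre of its underside
- vial: a clear glass vial with a white cap, 23 mm across and 60 mm tall, standing loose behind the gauge; a bystander. Origin at the centre of its underside
- bits: a clear pot of polishing bits, 40 mm across and 75 mm tall, standing loose behind the wheel end of the gauge; a bystander. Origin at the centre of its underside
- jar: a black screw-top powder jar, 49 mm across and 56 mm tall, standing loose to the left; a bystander. Origin at the centre of its underside

How it is judged:
By the outcome, as a careful person would: the job done as asked, in the order asked, and still so for the second after the job is handed in, with the robot touching nothing.
It also fails if it takes over 70 s, if anything falls off the work surface, if the arm or the gripper's body presses on something with over 40 N, if the wrist force passes 120 N, or if a joint passes its speed limit or range.

### The arm

A 6-joint arm with a two-finger parallel gripper is mounted at the origin on a cart in front of the work surface, level with it; the furniture and walls round the work are solid. World frame = base frame: x ahead of the robot, y to its left, z up, the work surface at z = 0. Lengths are in m, angles in rad, forces in N, time in s.
With the tool pointing down it reaches from about 0.25 to 0.725 m from the base axis. Payload 4 kg.
Tool frame: the origin (TCP) lies midway between the tips of the shut fingers; the grasp point (between the pads) lies 19 mm behind it; z points along the fingers, y is the line along which they close (so a half turn about z gives the same grasp; the last joint's range is limited). The gripper opens to 85 mm and grips with 20 to 120 N. Pads are 22 mm wide; open, the fingers measure 114 mm over their backs; the gripper's body (76 mm by 85 mm) begins 54 mm behind the grasp point. The pads swing forward as they close: fully open they stand 13 mm farther back than shut.
Start: joints at [1.195, 0.241, 0.005, 1.335, 0, 1.571], TCP at [0.184, 0.465, 0.231] pointing down, gripper open.
Joint ranges: [-2.72, 2.72], [-1.05, 1.87], [-1.09, 1.28], [-1.99, 2.15], [-1.42, 1.44], [-3.14, 3.14]. Speed limits (rad/s): [2.79, 2.79, 3.14, 3.14, 3.14, 3.14].

### API

Orientations are given as a unit quaternion [x, y, z, w].
In Python, from workcell import bot, camera, job_done gives the robot as it stands.
- The arm moves only by the tool carry_out, never from a script. Its argument "plan" is a list of rows, each an object of numbers: "dx", "dy", "dz": the shift along the tool's x, y, z in mm; "twist": the turn about the tool's z in degrees; "fingers": the closure, from -1 (fully open) to 1 (shut). In form: [{"dx": .., "dy": .., "dz": .., "twist": .., "fingers": ..}, ...]. A call has exactly 5 rows; each row is the pose to reach, as a shift and turn from the pose commanded when the call began, along the tool's axes at that moment; what a row does not reach only later rows make up. A row lasts 1/12 s, in which the tool goes at most 41.7 mm and 7.16 degrees, less where a joint would pass 70% of its speed; a pose out of reach is approached as far as the arm can. A call with a gripper value outside its range is refused whole. The fingers move at their own pace and stop on an object; the grip force is fixed at half the most. Time passes only in rows, so rows that repeat a pose let the fingers close, or fill a call up. It gives the time, the measured TCP pose, the force, the opening and the grip force at its end, in the units of the state.
- bot.get_obs(): the state, without advancing time (a new reading comes with each control period).
- camera(name): name is "scene" or "top"; returns a dict with "image" (400x640x3 uint8, red, green, blue), "intrinsics" (3x3 intrinsics, pixels), "distortion" ([k1, k2, p1, p2, k3] as OpenCV has them; the pictures are not rectified), "eye" and "attitude" of the camera in the world. Camera axes: x right, y down, z forward; pixel columns grow to the right and rows downward; lengths in m; the calibration is good to about 2 mm. A picture is of the moment at which its call begins. There is no depth.
- job_done(): hands the job in; it is judged then, once.
The state is a dict: "clock": time; "joint_pos": joint angles; "joint_vel": joint speeds; "tau": joint torques, N m; "eef_pos": TCP position; "tool_rot": TCP orientation; "ft_force": force on the tool from outside, world axes, zero at the start; "ft_torque": the same for the moment, N m; "grip_width": finger opening in m; "grasp_force": force on a finger pad.
Only numpy, scipy, OpenCV 4.12 (cv2) and the standard library are available. Lean on these libraries where they do the work, as an engineer would, in place of code of your own. Each camera call takes 0.05 s, during which the arm holds its last target. There are 200 camera calls.

## Working session

There is one attempt and no reset: what is moved stays moved. The work goes in short steps, Python scripts to look and compute and a tool call to move; the robot and the scene stay as the last step left them, time stands still between calls to the robot, and variables do not carry over. Pictures are saved under pics/ and viewed, at most 10 in all, crops included, and the job is handed in when it is done.

Besides the shell and the picture viewer there is one more tool, called as a command line: name --argument value ..., lists and objects as JSON in quotes. carry_out: Moves the arm, as the interface text tells. Its arguments: {"type":"object","properties":{"plan":{"type":"array","items":{"type":"object","properties":{"dx":{"type":"number"},"dy":{"type":"number"},"dz":{"type":"number"},"twist":{"type":"number"},"fingers":{"type":"number"}}}}},"required":["plan"]}

```bash
mkdir -p pics; ls
cat > h.py <<'E'
import numpy as np, cv2
from workcell import bot, camera
from scipy.spatial.transform import Rotation as R
E
python3 - <<'E'
from h import *
for n in("scene","top"):
    c=camera(n); cv2.imwrite(f"pics/{n}0.png",c["image"][:,:,::-1]); print(n,c["intrinsics"],c["distortion"],c["eye"],c["attitude"])
o=bot.get_obs(); print(o["clock"],o["eef_pos"],o["tool_rot"],o["grip_width"])
E
```

```text
pics
scene [[438.5075619    0.         314.00329615]
 [  0.         438.5075619  204.68481712]
 [  0.           0.           1.        ]] [-0.01088105  0.          0.          0.          0.        ] [ 0.28328885 -0.27461427  0.7343304 ] [ 0.91284833 -0.23732632  0.08617426 -0.3208709 ]
top [[495.49473565   0.         313.78654969]
 [  0.         495.49473565 196.21955005]
 [  0.           0.           1.        ]] [0.0539672 0.        0.        0.        0.       ] [0.28088827 0.204449   1.15143668] [ 0.72395003 -0.67931757  0.08302247 -0.08678289]
0.1 [0.18329731 0.46460516 0.23053594] [ 1.86776985e-01  9.82401932e-01 -8.81599880e-04 -1.60573737e-04] 0.08550568770573055
```

View pics/scene0.png

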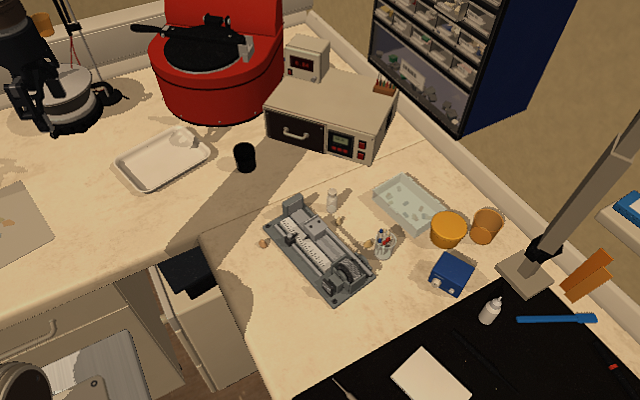

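View pics/top0.png

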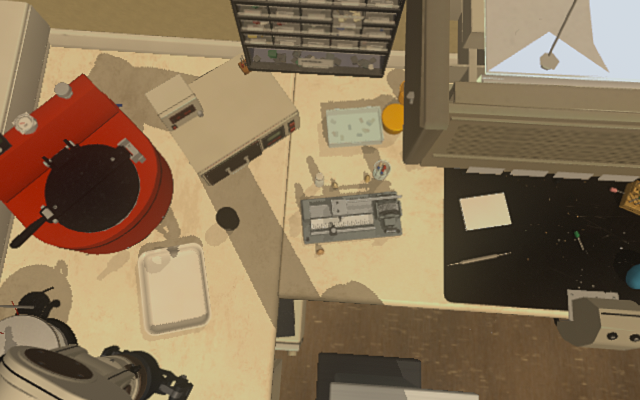

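The gauge is at about (320,250) in scene and (352,217) in top, with the wheel at the right end and the anvil at the left. I'll enlarge both.

Run:
```python
import cv2
a=cv2.imread("pics/scene0.png")[185:315,250:390]; cv2.imwrite("pics/sc.png",cv2.resize(a,None,fx=4.6,fy=4.6,interpolation=cv2.INTER_CUBIC)[:600])
a=cv2.imread("pics/top0.png")[180:255,295:410]; cv2.imwrite("pics/tc.png",cv2.resize(a,None,fx=6.9,fy=6.9,interpolation=cv2.INTER_CUBIC)[:600])
```

```text
(no output)
```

View pics/sc.png

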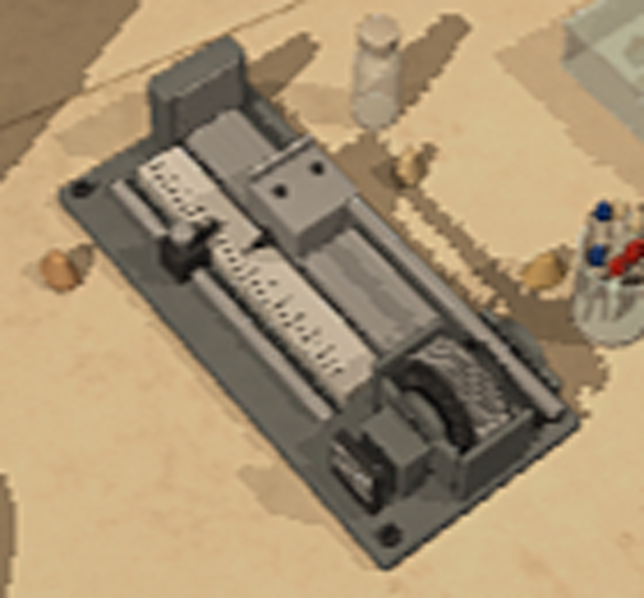

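View pics/tc.png

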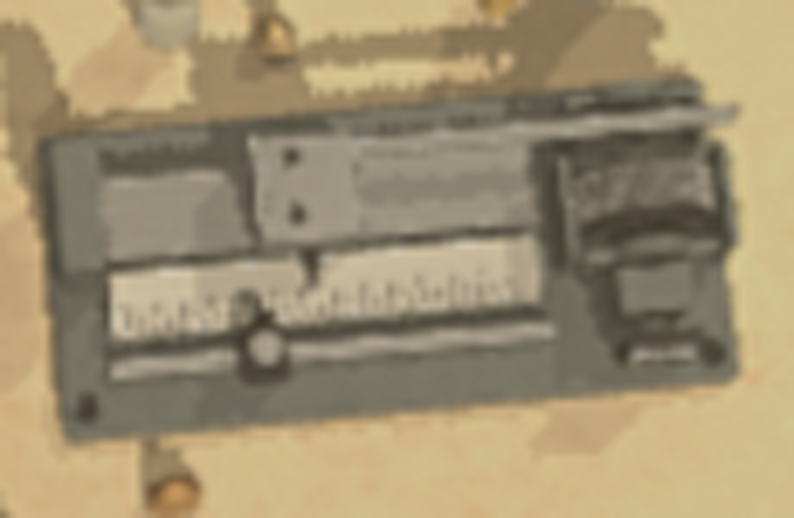

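Scene crop: the plate corners, rider pointer near (213,228), jaw pointer near (256,242), and the lock tab near (360,470) are all visible. Top crop: rider tip is at about (247,297), jaw pointer tip at about (312,285), wheel at about (645,190).

```bash
cat >> h.py <<'E'
from scipy.optimize import least_squares
def rays(c,px):
    px=np.array(px,float).reshape(-1,1,2)
    u=cv2.undistortPoints(px,c["intrinsics"],np.array(c["distortion"]))[:,0]
    return R.from_quat(c["attitude"]).apply(np.c_[u,np.ones(len(u))])
def onz(c,px,z):
    d=rays(c,px); e=np.array(c["eye"]); return e+d*((z-e[2])/d[:,2])[:,None]
def sc(p): return (np.array(p,float)+.5)/4.6-.5+[250,185]
def tc(p): return (np.array(p,float)+.5)/6.9-.5+[295,180]
def proj(c,P):
    q=R.from_quat(c["attitude"]).inv(); rv=q.as_rotvec(); return cv2.projectPoints(np.array(P,float).reshape(-1,1,3),rv,-q.apply(c["eye"]),c["intrinsics"],np.array(c["distortion"]))[0][:,0]
def fit(g,w):
    g=np.array(g)/1000
    f=lambda p:(g@np.array([[np.cos(p[2]),np.sin(p[2])],[-np.sin(p[2]),np.cos(p[2])]])+p[:2]-w[:,:2]).ravel()
    r=least_squares(f,[.3,.1,0]); return r.x,r.fun*1000
def togauge(p,W):
    c,s=np.cos(p[2]),np.sin(p[2]); return (W[:,:2]-p[:2])@np.array([[c,-s],[s,c]])*1000
E
python3 - <<'E'
from h import *
S=camera("scene");T=camera("top")
ws=onz(S,sc([(62,193),(388,568),(580,420)]),.010); wt=onz(T,tc([(68,438),(738,380),(693,80)]),.010)
G=[(-72,115),(-72,-115),(34,-115)]
ps,rs=fit(G,ws);pt,rt=fit(G,wt);np.set_printoptions(precision=4,suppress=True)
print(ps,rs,pt,rt)
print("scene rider,jaw",togauge(ps,onz(S,sc([(213,228),(256,242)]),.0255)))
print("top",togauge(pt,onz(T,tc([(247,297),(312,285)]),.0255)))
print("tab top S",togauge(ps,onz(S,sc([(335,432),(382,512)]),.046)),"T",togauge(pt,onz(T,tc([(620,352),(722,350)]),.046)))
E
```

```text
[0.5396 0.1323 0.1531] [-1.5693  2.6764 -0.627  -0.5066  2.1962 -2.1698] [0.5354 0.1343 0.1552] [-1.3821  2.6185  0.0314 -0.7198  1.3507 -1.8987]
scene rider,jaw [[-35.4034  46.9997]
 [-25.2715  29.9533]]
top [[-31.538   48.3609]
 [-29.4565  26.2724]]
tab top S [[ -63.4089  -70.7337]
 [ -70.7212 -108.0726]] T [[ -64.6026  -70.1663]
 [ -66.9466 -103.3948]]
```

```bash
cat >> h.py <<'E'
P=np.array([.5375,.133,.154])
def go(gx,gy,z,P=P):
    o=bot.get_obs(); Rt=R.from_quat(o["tool_rot"]); c,s=np.cos(P[2]),np.sin(P[2])
    w=np.array([P[0]+(c*gx-s*gy)/1000,P[1]+(s*gx+c*gy)/1000,z/1000])
    d=Rt.inv().apply(w-o["eef_pos"])*1000
    x=Rt.apply([1,0,0]); tw=np.degrees(np.arctan2(x[1],x[0])-np.arctan2(c,-s))
    g=togauge(P,np.array([o["eef_pos"]]))[0]
    print("target",w,"d",d.round(1),"twist",round(tw,2),"now gauge",g.round(1),"z",round(o["eef_pos"][2]*1000,1),"F",np.round(o["ft_force"],1),"w",round(o["grip_width"],4),"t",o["clock"])
E
python3 - <<'E'
from h import *
go(-12,-94,150)
S=camera("scene");T=camera("top")
for z in(.2,.4,.6,.8):
  w=onz(T,[(405,165)],z); print(z,w,proj(S,w))
E
```

```text
target [0.54006086 0.03827175 0.15      ] d [-488.3 -265.7   81.1] twist 59.64 now gauge [-299.1  382.1] z 230.7 F [ 0.1 -0.2 -0.7] w 0.0855 t 0.2
0.2 [[0.59016934 0.03860884 0.2       ]] [[386.00813598 208.17849377]]
0.4 [[0.52515586 0.07346984 0.4       ]] [[346.78572458 105.29330739]]
0.6 [[0.46014237 0.10833084 0.6       ]] [[274.32246171 -84.11274239]]
0.8 [[0.39512889 0.14319184 0.8       ]] [[ 101.28089842 -532.5402547 ]]
```

carry_out --plan '[{"dx": -33,"dy": -18,"dz": 5,"twist": 0,"fingers": 1},{"dx": -66,"dy": -36,"dz": 11,"twist": 0,"fingers": 1},{"dx": -98,"dy": -54,"dz": 16,"twist": 0,"fingers": 1},{"dx": -130,"dy": -72,"dz": 22,"twist": 0,"fingers": 1},{"dx": -163,"dy": -89,"dz": 27,"twist": 0,"fingers": 1}]'

```text
clock: 0.72
eef_pos: [0.3029, 0.321, 0.204]
tool_rot: [0.186, 0.982, -0.0, -0.0]
ft_force: [-0.5, 0.4, -0.7]
grip_width: 0.0258
grasp_force: 0.0
```

carry_out --plan '[{"dx": -33,"dy": -18,"dz": 5,"twist": 0,"fingers": 1},{"dx": -66,"dy": -36,"dz": 11,"twist": 0,"fingers": 1},{"dx": -98,"dy": -54,"dz": 16,"twist": 0,"fingers": 1},{"dx": -130,"dy": -72,"dz": 22,"twist": 0,"fingers": 1},{"dx": -163,"dy": -89,"dz": 27,"twist": 0,"fingers": 1}]'

```text
clock: 1.13
eef_pos: [0.422, 0.1782, 0.1771]
tool_rot: [0.187, 0.982, 0.0, -0.0]
ft_force: [0.6, 0.7, 0.1]
grip_width: 0.0001
grasp_force: 0.0
```

carry_out --plan '[{"dx": -33,"dy": -18,"dz": 5,"twist": 6,"fingers": 1},{"dx": -66,"dy": -36,"dz": 11,"twist": 12,"fingers": 1},{"dx": -98,"dy": -54,"dz": 16,"twist": 18,"fingers": 1},{"dx": -130,"dy": -72,"dz": 22,"twist": 24,"fingers": 1},{"dx": -162,"dy": -88,"dz": 27,"twist": 30,"fingers": 1}]'

```text
clock: 1.55
eef_pos: [0.5405, 0.0367, 0.1499]
tool_rot: [0.437, 0.899, -0.0, -0.0]
ft_force: [0.8, 0.3, 0.1]
grip_width: -0.0001
grasp_force: 0.0
```

carry_out --plan '[{"twist": 6,"fingers": 1},{"twist": 12,"fingers": 1},{"twist": 18,"fingers": 1},{"twist": 24,"fingers": 1},{"twist": 29.6,"fingers": 1}]'

```text
$.plan[0]: bad value
```

Run:
```python
from h import *
go(-12,-94,64)
S=camera("scene"); a=S["image"][130:330,230:430,::-1]; cv2.imwrite("pics/s1.png",cv2.resize(a,None,fx=3,fy=3,interpolation=cv2.INTER_CUBIC))
```

```text
target [0.54006086 0.03827175 0.064     ] d [ 1.5  0.7 85.9] twist 29.31 now gauge [-11.8 -95.7] z 149.9 F [0.8 0.3 0.1] w -0.0001 t 1.55
```

View pics/s1.png

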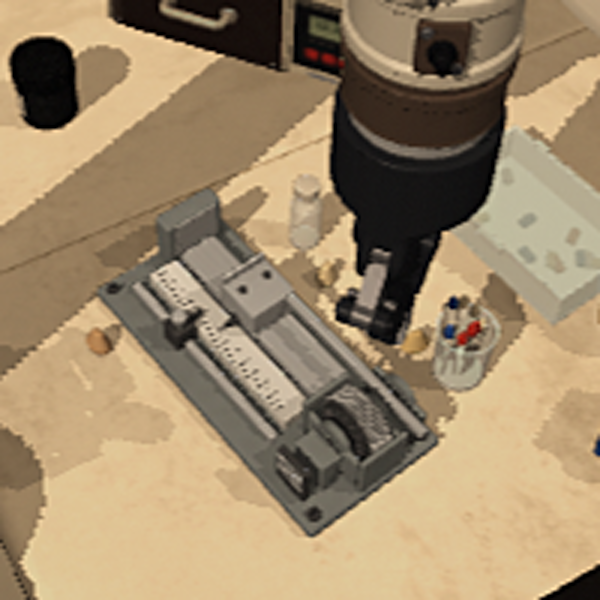

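The hand is over the wheel with the fingers shut, and the pointers at (222,318) and (200,312) stay in view. The row needs every key, so I'll resend the twist and then descend.

carry_out --plan '[{"dx": 0,"dy": 0,"dz": 0,"twist": 6,"fingers": 1},{"dx": 0,"dy": 0,"dz": 0,"twist": 12,"fingers": 1},{"dx": 0,"dy": 0,"dz": 0,"twist": 18,"fingers": 1},{"dx": 0,"dy": 0,"dz": 0,"twist": 24,"fingers": 1},{"dx": 0,"dy": 0,"dz": 0,"twist": 29.3,"fingers": 1}]'

```text
clock: 2.02
eef_pos: [0.5397, 0.0386, 0.1501]
tool_rot: [0.65, 0.76, -0.0, -0.0]
ft_force: [-0.8, -0.4, -0.4]
grip_width: -0.0001
grasp_force: 0.0
```

carry_out --plan '[{"dx": 1.5,"dy": 0,"dz": 25,"twist": 0,"fingers": 1},{"dx": 1.5,"dy": 0,"dz": 50,"twist": 0,"fingers": 1},{"dx": 1.5,"dy": 0,"dz": 75,"twist": 0,"fingers": 1},{"dx": 1.5,"dy": 0,"dz": 84,"twist": 0,"fingers": 1},{"dx": 1.5,"dy": 0,"dz": 87,"twist": 0,"fingers": 1}]'

```text
clock: 2.43
eef_pos: [0.5376, 0.0401, 0.0612]
tool_rot: [0.648, 0.761, -0.002, -0.002]
ft_force: [0.3, -0.4, 0.2]
grip_width: 0.0001
grasp_force: 0.0
```

Run:
```python
from h import *
go(-12,-94,58)
```

```text
target [0.54006086 0.03827175 0.058     ] d [-2.2  2.2  3.2] twist 0.37 now gauge [-14.1 -91.8] z 61.2 F [ 0.3 -0.4  0.2] w 0.0001 t 2.4333
```

carry_out --plan '[{"dx": -2,"dy": 1,"dz": 0,"twist": 0,"fingers": 1},{"dx": -2,"dy": 1,"dz": 1,"twist": 0,"fingers": 1},{"dx": -2,"dy": 1,"dz": 2,"twist": 0,"fingers": 1},{"dx": -2,"dy": 1,"dz": 3,"twist": 0,"fingers": 1},{"dx": -2,"dy": 1,"dz": 4,"twist": 0,"fingers": 1}]'

```text
clock: 2.85
eef_pos: [0.5417, 0.0383, 0.0603]
tool_rot: [0.648, 0.761, 0.001, 0.001]
ft_force: [-0.5, -0.1, -0.3]
grip_width: -0.0004
grasp_force: 0.0
```

Run:
```python
from h import *
go(-12,-94,58)
```

```text
target [0.54006086 0.03827175 0.058     ] d [ 0.3 -1.6  2.3] twist 0.34 now gauge [-10.4 -94.3] z 60.3 F [-0.5 -0.1 -0.3] w -0.0004 t 2.85
```

carry_out --plan '[{"dx": 0,"dy": 0,"dz": 0.5,"twist": 0,"fingers": 1},{"dx": 0,"dy": 0,"dz": 1,"twist": 0,"fingers": 1},{"dx": 0,"dy": 0,"dz": 1.5,"twist": 0,"fingers": 1},{"dx": 0,"dy": 0,"dz": 2,"twist": 0,"fingers": 1},{"dx": 0,"dy": 0,"dz": 2,"twist": 0,"fingers": 1}]'

```text
clock: 3.27
eef_pos: [0.541, 0.0382, 0.0577]
tool_rot: [0.648, 0.761, 0.0, 0.0]
ft_force: [-1.8, 0.7, 2.2]
grip_width: 0.0002
grasp_force: 1.3
```

carry_out --plan '[{"dx": 0,"dy": 0,"dz": 0.5,"twist": 0,"fingers": 1},{"dx": 0,"dy": 0,"dz": 1,"twist": 0,"fingers": 1},{"dx": 0,"dy": 0,"dz": 1,"twist": 0,"fingers": 1},{"dx": 0,"dy": 0,"dz": 1,"twist": 0,"fingers": 1},{"dx": 0,"dy": 0,"dz": 1,"twist": 0,"fingers": 1}]'

```text
clock: 3.68
eef_pos: [0.5411, 0.0382, 0.0574]
tool_rot: [0.648, 0.761, 0.0, 0.0]
ft_force: [-3.2, -0.1, 7.7]
grip_width: -0.0002
grasp_force: 3.9
```

carry_out --plan '[{"dx": 3,"dy": 0,"dz": 0.3,"twist": 0,"fingers": 1},{"dx": 7,"dy": 0,"dz": 0.3,"twist": 0,"fingers": 1},{"dx": 11,"dy": 0,"dz": 0.3,"twist": 0,"fingers": 1},{"dx": 15,"dy": 0,"dz": 0.3,"twist": 0,"fingers": 1},{"dx": 18,"dy": 0,"dz": 0.3,"twist": 0,"fingers": 1}]'

```text
clock: 4.1
eef_pos: [0.5384, 0.0553, 0.0578]
tool_rot: [0.649, 0.761, -0.0, 0.001]
ft_force: [-3.0, -2.5, 11.6]
grip_width: 0.0001
grasp_force: 5.9
```

Run:
```python
from h import *
go(-12,-94,58)
S=camera("scene"); a=S["image"][185:315,250:390,::-1]; cv2.imwrite("pics/s2.png",cv2.resize(a,None,fx=4.6,fy=4.6,interpolation=cv2.INTER_CUBIC)[:600])
```

```text
target [0.54006086 0.03827175 0.058     ] d [-17.1  -1.1  -0.1] twist 0.31 now gauge [-11.  -76.9] z 57.8 F [-3.  -2.5 11.6] w 0.0001 t 4.1
```

View pics/s2.png

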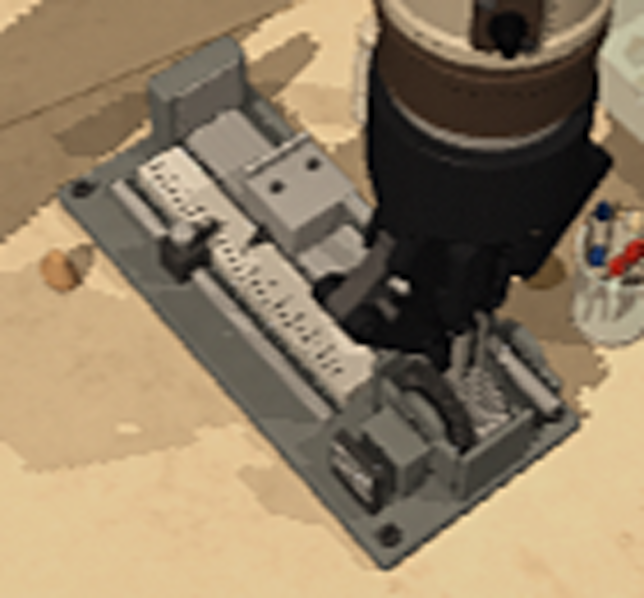

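The jaw holes moved about 1 px toward the anvil, so the stroke works. I'll repeat: lift and return, then draw.

carry_out --plan '[{"dx": 0,"dy": 0,"dz": -6,"twist": 0,"fingers": 1},{"dx": -10,"dy": -0.5,"dz": -6,"twist": 0,"fingers": 1},{"dx": -19,"dy": -0.5,"dz": -5,"twist": 0,"fingers": 1},{"dx": -19,"dy": -0.5,"dz": -2,"twist": 0,"fingers": 1},{"dx": -19,"dy": -0.5,"dz": -0.3,"twist": 0,"fingers": 1}]'

```text
clock: 4.57
eef_pos: [0.5412, 0.0356, 0.0564]
tool_rot: [0.649, 0.761, -0.0, 0.001]
ft_force: [-3.3, -2.6, 15.2]
grip_width: -0.0002
grasp_force: 7.9
```

carry_out --plan '[{"dx": 0,"dy": 0,"dz": 0,"twist": 0,"fingers": 1},{"dx": 5,"dy": 0,"dz": 0.3,"twist": 0,"fingers": 1},{"dx": 10,"dy": 0,"dz": 0.3,"twist": 0,"fingers": 1},{"dx": 15,"dy": 0,"dz": 0.3,"twist": 0,"fingers": 1},{"dx": 20,"dy": 0,"dz": 0.3,"twist": 0,"fingers": 1}]'

```text
clock: 4.98
eef_pos: [0.5379, 0.0558, 0.0578]
tool_rot: [0.649, 0.761, -0.0, 0.001]
ft_force: [-3.5, -3.9, 13.8]
grip_width: -0.0001
grasp_force: 6.9
```

```bash
cat >> h.py <<'E'
def jaw(gy0=30):
    # jaw travel since the first picture: match the jaw-top patch in the scene view, map px shift to gauge mm
    S=camera("scene"); I=cv2.cvtColor(S["image"],cv2.COLOR_RGB2GRAY); A=cv2.imread("pics/scene0.png",0)
    f=8; up=lambda x:cv2.resize(x,None,fx=f,fy=f,interpolation=cv2.INTER_CUBIC)
    a=up(A[215:236,304:326]); b=up(I[200:240,285:330])
    m=cv2.matchTemplate(b,a,cv2.TM_CCOEFF_NORMED); _,v,_,l=cv2.minMaxLoc(m)
    s=np.array(l)/f+[285,200]-[304,215]; p0=np.array([315,225.]); w=onz(S,[p0,p0+s],.048)
    print("match",round(v,3),"px",s,"jaw shift mm",np.diff(togauge(P,w),axis=0).round(2)); return S
E
python3 - <<'E'
from h import *
go(-12,-94,58); jaw()
E
```

```text
target [0.54006086 0.03827175 0.058     ] d [-17.6  -0.7  -0.2] twist 0.26 now gauge [-11.4 -76.4] z 57.8 F [-3.5 -3.9 13.8] w -0.0001 t 4.9833
match 0.967 px [-1.75 -1.75] jaw shift mm [[-0.09  5.39]]
```

carry_out --plan '[{"dx": 0,"dy": 0,"dz": -6,"twist": 0,"fingers": 1},{"dx": -10,"dy": 0,"dz": -6,"twist": 0,"fingers": 1},{"dx": -18,"dy": 0,"dz": -5,"twist": 0,"fingers": 1},{"dx": -18,"dy": 0,"dz": -2,"twist": 0,"fingers": 1},{"dx": -18,"dy": 0,"dz": -0.8,"twist": 0,"fingers": 1}]'

```text
clock: 5.45
eef_pos: [0.5408, 0.0373, 0.057]
tool_rot: [0.649, 0.761, -0.0, 0.001]
ft_force: [-2.4, -2.6, 14.2]
grip_width: -0.0001
grasp_force: 7.2
```

carry_out --plan '[{"dx": 0,"dy": 0,"dz": 0,"twist": 0,"fingers": 1},{"dx": 5,"dy": 0,"dz": 0.3,"twist": 0,"fingers": 1},{"dx": 10,"dy": 0,"dz": 0.3,"twist": 0,"fingers": 1},{"dx": 15,"dy": 0,"dz": 0.3,"twist": 0,"fingers": 1},{"dx": 19,"dy": 0,"dz": 0.3,"twist": 0,"fingers": 1}]'

```text
clock: 5.87
eef_pos: [0.5376, 0.0569, 0.0578]
tool_rot: [0.649, 0.761, -0.0, 0.001]
ft_force: [-3.4, -2.6, 10.8]
grip_width: -0.0002
grasp_force: 5.6
```

carry_out --plan '[{"dx": 0,"dy": 0,"dz": -6,"twist": 0,"fingers": 1},{"dx": -10,"dy": 0,"dz": -6,"twist": 0,"fingers": 1},{"dx": -19,"dy": 0,"dz": -5,"twist": 0,"fingers": 1},{"dx": -19,"dy": 0,"dz": -2,"twist": 0,"fingers": 1},{"dx": -19,"dy": 0,"dz": -0.3,"twist": 0,"fingers": 1}]'

```text
clock: 6.28
eef_pos: [0.5407, 0.0373, 0.0569]
tool_rot: [0.649, 0.761, -0.0, 0.001]
ft_force: [-3.7, -3.3, 17.1]
grip_width: 0.0001
grasp_force: 8.5
```

carry_out --plan '[{"dx": 0,"dy": 0,"dz": 0,"twist": 0,"fingers": 1},{"dx": 5,"dy": 0,"dz": 0.3,"twist": 0,"fingers": 1},{"dx": 10,"dy": 0,"dz": 0.3,"twist": 0,"fingers": 1},{"dx": 15,"dy": 0,"dz": 0.3,"twist": 0,"fingers": 1},{"dx": 19,"dy": 0,"dz": 0.3,"twist": 0,"fingers": 1}]'

```text
clock: 6.7
eef_pos: [0.5375, 0.0569, 0.0578]
tool_rot: [0.649, 0.761, -0.0, 0.001]
ft_force: [-3.3, -2.5, 11.1]
grip_width: -0.0
grasp_force: 5.5
```

Run:
```python
from h import *
go(-12,-94,58); jaw()
```

```text
target [0.54006086 0.03827175 0.058     ] d [-18.8  -0.5  -0.2] twist 0.26 now gauge [-11.6 -75.2] z 57.8 F [-3.3 -2.5 11.1] w -0.0 t 6.7
match 0.953 px [-3.5 -3.5] jaw shift mm [[-0.17 10.82]]
```

carry_out --plan '[{"dx": 0,"dy": 0,"dz": -6,"twist": 0,"fingers": 1},{"dx": -10,"dy": 0,"dz": -6,"twist": 0,"fingers": 1},{"dx": -19,"dy": 0,"dz": -5,"twist": 0,"fingers": 1},{"dx": -19,"dy": 0,"dz": -2,"twist": 0,"fingers": 1},{"dx": -19,"dy": 0,"dz": -0.5,"twist": 0,"fingers": 1}]'

```text
clock: 7.17
eef_pos: [0.5407, 0.0374, 0.057]
tool_rot: [0.649, 0.761, -0.0, 0.001]
ft_force: [-1.6, -3.2, 14.3]
grip_width: -0.0001
grasp_force: 7.4
```

carry_out --plan '[{"dx": 0,"dy": 0,"dz": 0,"twist": 0,"fingers": 1},{"dx": 5,"dy": 0,"dz": 0.3,"twist": 0,"fingers": 1},{"dx": 10,"dy": 0,"dz": 0.4,"twist": 0,"fingers": 1},{"dx": 15,"dy": 0,"dz": 0.5,"twist": 0,"fingers": 1},{"dx": 19,"dy": 0,"dz": 0.5,"twist": 0,"fingers": 1}]'

```text
clock: 7.58
eef_pos: [0.5376, 0.0569, 0.0578]
tool_rot: [0.649, 0.761, -0.0, 0.001]
ft_force: [-2.8, -2.9, 11.5]
grip_width: -0.0001
grasp_force: 5.4
```

carry_out --plan '[{"dx": 0,"dy": 0,"dz": -6,"twist": 0,"fingers": 1},{"dx": -10,"dy": 0,"dz": -6,"twist": 0,"fingers": 1},{"dx": -19,"dy": 0,"dz": -5,"twist": 0,"fingers": 1},{"dx": -19,"dy": 0,"dz": -2,"twist": 0,"fingers": 1},{"dx": -19,"dy": 0,"dz": -0.5,"twist": 0,"fingers": 1}]'

```text
clock: 8.0
eef_pos: [0.5407, 0.0374, 0.057]
tool_rot: [0.649, 0.761, -0.0, 0.001]
ft_force: [-3.3, -3.6, 14.1]
grip_width: -0.0
grasp_force: 7.4
```

carry_out --plan '[{"dx": 0,"dy": 0,"dz": 0,"twist": 0,"fingers": 1},{"dx": 4,"dy": 0,"dz": 0.3,"twist": 0,"fingers": 1},{"dx": 7,"dy": 0,"dz": 0.4,"twist": 0,"fingers": 1},{"dx": 11,"dy": 0,"dz": 0.5,"twist": 0,"fingers": 1},{"dx": 14,"dy": 0,"dz": 0.5,"twist": 0,"fingers": 1}]'

```text
clock: 8.42
eef_pos: [0.5384, 0.0519, 0.0578]
tool_rot: [0.649, 0.761, -0.0, 0.001]
ft_force: [-3.3, -3.2, 12.5]
grip_width: 0.0
grasp_force: 6.2
```

Run:
```python
from h import *
go(-12,-94,58); S=jaw(); T=camera("top")
o=(262,215,300,255)
f=lambda im,x0,y0,w,h,s:cv2.resize(im[y0:y0+h,x0:x0+w,::-1],None,fx=s,fy=s,interpolation=cv2.INTER_CUBIC)
a=f(S["image"],275,210,50,50,10);b=f(T["image"],320,205,30,50,10)
cv2.imwrite("pics/p1.png",np.hstack([a,b]))
```

```text
target [0.54006086 0.03827175 0.058     ] d [-13.7  -0.5  -0.2] twist 0.26 now gauge [-11.6 -80.3] z 57.8 F [-3.3 -3.2 12.5] w 0.0 t 8.4167
match 0.958 px [-5.    -5.125] jaw shift mm [[-0.06 15.74]]
```

View pics/p1.png

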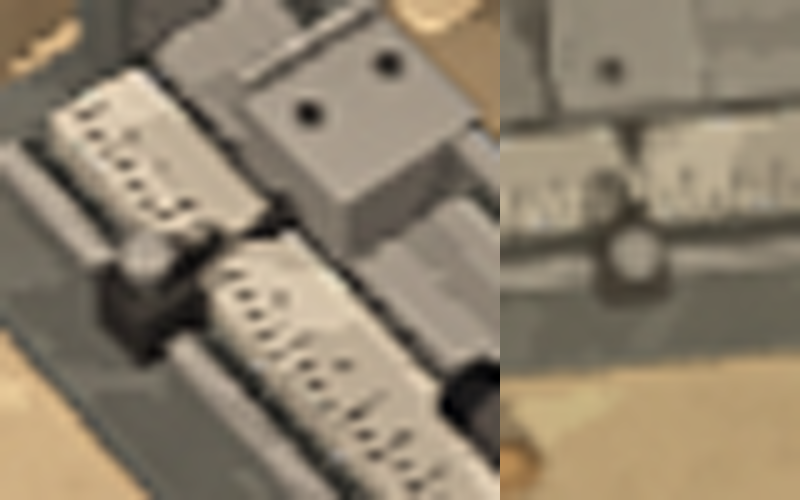

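Scene view: the jaw cone now runs (290,215) to (240,238) and the rider cone ends near (220,240). They are nearly level. I'll rectify both views onto the z=25.5 mm plane for a precise reading.

```bash
cat >> h.py <<'E'
PS=np.array([.5396,.1323,.1531]);PT=np.array([.5354,.1343,.1552])
def rect(c,P,x0=-62,x1=-8,y0=28,y1=68,z=.0255,s=7):
    gx,gy=np.meshgrid(np.arange(x0,x1,1/s),np.arange(y0,y1,1/s)); cc,ss=np.cos(P[2]),np.sin(P[2])
    W=np.stack([P[0]+(cc*gx-ss*gy)/1000,P[1]+(ss*gx+cc*gy)/1000,gx*0+z],-1)
    q=proj(c,W.reshape(-1,3)).reshape(gx.shape+(2,)).astype(np.float32)
    im=cv2.remap(np.ascontiguousarray(c["image"][:,:,::-1]),q[...,0],q[...,1],cv2.INTER_CUBIC)
    for k in range(y0,y1,5): cv2.line(im,(0,int((k-y0)*s)),(8,int((k-y0)*s)),(0,0,255),1)
    for k in range(x0+2,x1,10): cv2.line(im,(int((k-x0)*s),0),(int((k-x0)*s),8),(0,0,255),1)
    return im
E
python3 - <<'E'
from h import *
cv2.imwrite("pics/r1.png",np.hstack([rect(camera("scene"),PS),rect(camera("top"),PT)]))
E
```

```text
(no output)
```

View pics/r1.png

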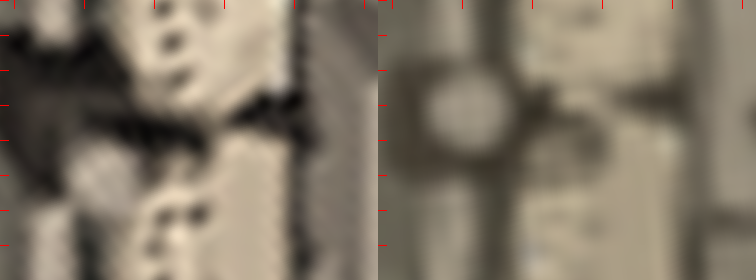

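Rectified views: in the top one (right) the jaw tip is at (600,98), the rider cone at (540,102), and the blob at (590,145) is a shadow. So the pointers are about level. I'll check numerically using the rider's screw head (z=38) and the cone centrelines.

Run:
```python
from h import *
s=7
for n,P_,x in(("scene",PS,[(64,148,130,215)]),("top",PT,[(55,125,70,150)])):
    c=camera(n); i38=cv2.cvtColor(rect(c,P_,z=.038),cv2.COLOR_BGR2GRAY).astype(float); i25=cv2.cvtColor(rect(c,P_),cv2.COLOR_BGR2GRAY).astype(float)
    cv2.imwrite(f"pics/{n}38.png",i38)
    # screw: bright round blob
    b=cv2.GaussianBlur(i38,(0,0),5); x0,x1=0,int(30*s); m=(b>110).astype(np.uint8); m[:,x1:]=0
    k,l,st,ce=cv2.connectedComponentsWithStats(m)
    for j in range(1,k):
        if 1000<st[j,4]<12000: print(n,"blob",st[j],"gauge",ce[j]/s+[-62,28])
    for gx in range(-44,-17,2):
        col=i25[:,int((gx+62)*s)-2:int((gx+62)*s)+3].mean(1); th=np.median(col[40:230])*.72
        d=np.flatnonzero(col<th)/s+28; d=d[(d>36)&(d<53)]
        print(n,gx,"dark y",d.min().round(1) if len(d) else None,d.max().round(1) if len(d) else None,"min at",(28+(60+np.argmin(col[60:170]))/s).round(1),col[60:170].min().round(0),th.round(0))
```

```text
scene blob [  91    0  119   72 6618] gauge [-39.60542676  32.22197038]
scene -44 dark y 37.4 48.9 min at 46.3 15.0 77.0
scene -42 dark y 43.0 50.6 min at 46.1 14.0 85.0
scene -40 dark y 43.6 52.9 min at 46.7 15.0 99.0
scene -38 dark y 44.0 50.3 min at 46.9 17.0 92.0
scene -36 dark y 44.1 50.1 min at 47.0 27.0 107.0
scene -34 dark y 44.6 51.4 min at 48.3 25.0 104.0
scene -32 dark y 44.9 50.7 min at 47.3 86.0 118.0
scene -30 dark y 44.1 47.1 min at 45.6 95.0 132.0
scene -28 dark y 42.9 46.9 min at 44.9 44.0 129.0
scene -26 dark y 41.3 47.0 min at 44.1 23.0 126.0
scene -24 dark y 40.6 47.9 min at 42.9 20.0 131.0
scene -22 dark y 41.1 48.0 min at 43.3 31.0 111.0
scene -20 dark y 40.9 48.3 min at 42.4 11.0 54.0
scene -18 dark y 45.0 49.6 min at 48.0 42.0 65.0
top blob [  33    0   48   70 2795] gauge [-53.75788398  32.49777664]
top blob [ 121    0   89  144 9334] gauge [-37.75583887  35.70221005]
top blob [  39   73   72   77 4045] gauge [-51.22503973  44.17559597]
top blob [  120   148    90   132 10096] gauge [-38.16927496  59.65078107]
top blob [  29  188   54   92 4370] gauge [-54.09460608  61.78895064]
top -44 dark y None None min at 50.7 58.0 56.0
top -42 dark y None None min at 47.1 60.0 59.0
top -40 dark y 41.3 47.7 min at 44.0 48.0 79.0
top -38 dark y 40.7 46.9 min at 44.0 58.0 87.0
top -36 dark y 44.0 46.6 min at 45.1 76.0 91.0
top -34 dark y 44.0 50.4 min at 45.4 84.0 111.0
top -32 dark y 45.0 51.1 min at 48.6 88.0 106.0
top -30 dark y 48.4 48.4 min at 48.4 101.0 101.0
top -28 dark y 41.7 42.6 min at 42.1 107.0 109.0
top -26 dark y 40.3 44.0 min at 41.9 84.0 114.0
top -24 dark y 39.6 44.7 min at 42.0 67.0 114.0
top -22 dark y 39.3 45.3 min at 42.1 60.0 112.0
top -20 dark y 38.9 45.1 min at 42.0 57.0 91.0
top -18 dark y 41.4 43.0 min at 42.3 72.0 73.0[ WARN:0@1.900] global loadsave.cpp:1063 imwrite_ Unsupported depth image for selected encoder is fallbacked to CV_8U.
```

The clean top-view readings give jaw y≈42.1 and rider y≈44.1 (cone base and screw agree). The scene view gives about 3 mm remaining. I'll close about 2.3 mm more, then recheck.

carry_out --plan '[{"dx": 0,"dy": 0,"dz": -6,"twist": 0,"fingers": 1},{"dx": -10,"dy": 0,"dz": -6,"twist": 0,"fingers": 1},{"dx": -14,"dy": 0,"dz": -5,"twist": 0,"fingers": 1},{"dx": -14,"dy": 0,"dz": -2,"twist": 0,"fingers": 1},{"dx": -14,"dy": 0,"dz": -0.5,"twist": 0,"fingers": 1}]'

```text
clock: 9.13
eef_pos: [0.5406, 0.038, 0.0571]
tool_rot: [0.649, 0.761, -0.0, 0.001]
ft_force: [-2.7, -2.0, 15.6]
grip_width: 0.0
grasp_force: 7.8
```

carry_out --plan '[{"dx": 0,"dy": 0,"dz": 0,"twist": 0,"fingers": 1},{"dx": 4,"dy": 0,"dz": 0.3,"twist": 0,"fingers": 1},{"dx": 9,"dy": 0,"dz": 0.4,"twist": 0,"fingers": 1},{"dx": 13,"dy": 0,"dz": 0.5,"twist": 0,"fingers": 1},{"dx": 17,"dy": 0,"dz": 0.5,"twist": 0,"fingers": 1}]'

```text
clock: 9.55
eef_pos: [0.5379, 0.0551, 0.0578]
tool_rot: [0.649, 0.761, -0.0, 0.001]
ft_force: [-3.1, -3.7, 12.6]
grip_width: 0.0002
grasp_force: 6.2
```

carry_out --plan '[{"dx": 0,"dy": 0,"dz": -6,"twist": 0,"fingers": 1},{"dx": 0,"dy": 0,"dz": -20,"twist": 0,"fingers": 1},{"dx": 0,"dy": 0,"dz": -20,"twist": 0,"fingers": 1},{"dx": 0,"dy": 0,"dz": -20,"twist": 0,"fingers": 1},{"dx": 0,"dy": 0,"dz": -20,"twist": 0,"fingers": 1}]'

```text
clock: 9.97
eef_pos: [0.5371, 0.0558, 0.0756]
tool_rot: [0.648, 0.761, -0.0, -0.0]
ft_force: [-0.1, 0.8, 0.3]
grip_width: -0.0001
grasp_force: 0.0
```

```bash
cat >> h.py <<'E'
def cones(s=7):
    S,T=camera("scene"),camera("top")
    for n,P_,c in(("scene",PS,S),("top",PT,T)):
        i=cv2.cvtColor(rect(c,P_),cv2.COLOR_BGR2GRAY).astype(float)
        for gx in(-40,-38,-36,-34,-32,-30,-28,-26,-24,-22):
            col=i[:,int((gx+62)*s)-2:int((gx+62)*s)+3].mean(1); th=np.median(col[40:230])*.72
            d=np.flatnonzero(col<th)/s+28; d=d[(d>36)&(d<53)]
            print(n,gx,d.min().round(1) if len(d) else None,d.max().round(1) if len(d) else None,"min",(28+(60+np.argmin(col[60:170]))/s).round(1),col[60:170].min().round(0))
    cv2.imwrite("pics/r2.png",np.hstack([rect(S,PS),rect(T,PT)]))
E
python3 - <<'E'
from h import *
go(-12,-94,58); jaw(); cones()
E
```

```text
target [0.54006086 0.03827175 0.058     ] d [-17.8   0.1  17.6] twist 0.33 now gauge [-12.2 -76.2] z 75.6 F [-0.1  0.8  0.3] w -0.0001 t 9.9667
match 0.95 px [-5.875 -6.   ] jaw shift mm [[-0.1  18.48]]
scene -40 43.6 52.9 min 46.7 15.0
scene -38 44.0 50.3 min 47.0 18.0
scene -36 44.1 50.1 min 47.0 27.0
scene -34 44.6 51.6 min 48.1 26.0
scene -32 45.3 51.0 min 47.3 72.0
scene -30 45.1 49.3 min 47.0 71.0
scene -28 45.4 49.3 min 47.3 50.0
scene -26 44.7 49.4 min 47.0 34.0
scene -24 42.9 50.7 min 46.1 36.0
scene -22 42.1 51.0 min 44.3 25.0
top -40 41.1 47.7 min 43.9 47.0
top -38 40.7 46.9 min 44.0 58.0
top -36 44.0 46.4 min 45.1 76.0
top -34 44.1 50.3 min 45.4 84.0
top -32 44.7 51.1 min 48.6 89.0
top -30 45.9 50.0 min 47.7 101.0
top -28 43.9 45.9 min 44.7 103.0
top -26 42.7 46.1 min 44.3 86.0
top -24 42.4 47.1 min 44.4 68.0
top -22 42.0 48.0 min 44.6 56.0
```

View pics/r2.png

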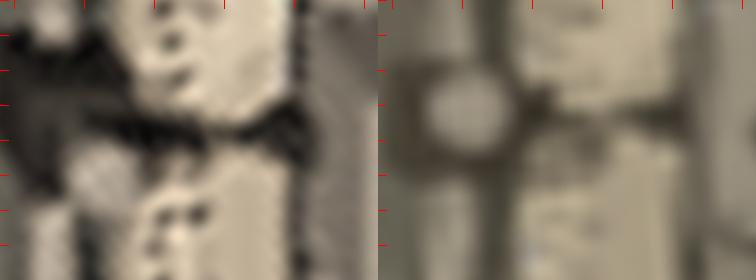

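In both views the jaw and rider cones now stand tip to tip (left about (215,130), right about (590,115)), level to about 0.5 mm. Next I'll move round in front of the lock tab.

carry_out --plan '[{"dx": 0,"dy": 0,"dz": -25,"twist": 0,"fingers": 1},{"dx": -3,"dy": -35,"dz": -25,"twist": 0,"fingers": 1},{"dx": -6,"dy": -70,"dz": -25,"twist": 0,"fingers": 1},{"dx": -10,"dy": -105,"dz": -25,"twist": 0,"fingers": 1},{"dx": -10,"dy": -105,"dz": -25,"twist": 0,"fingers": 1}]'

```text
clock: 10.53
eef_pos: [0.4252, 0.0279, 0.0989]
tool_rot: [0.649, 0.761, -0.005, -0.005]
ft_force: [-1.4, 0.2, -1.3]
grip_width: -0.0001
grasp_force: 0.0
```

carry_out --plan '[{"dx": 0,"dy": 0,"dz": 20,"twist": 0,"fingers": 1},{"dx": 0,"dy": 0,"dz": 40,"twist": 0,"fingers": 1},{"dx": 0,"dy": 0,"dz": 60,"twist": 0,"fingers": 1},{"dx": 0,"dy": 0,"dz": 70,"twist": 0,"fingers": 1},{"dx": 0,"dy": 0,"dz": 70,"twist": 0,"fingers": 1}]'

```text
clock: 10.95
eef_pos: [0.4331, 0.0291, 0.0291]
tool_rot: [0.648, 0.761, -0.002, -0.002]
ft_force: [-1.2, 0.3, -0.8]
grip_width: 0.0
grasp_force: 0.0
```

Run:
```python
from h import *
go(-90,-86,30)
S=camera("scene"); a=S["image"][185:315,250:390,::-1]; cv2.imwrite("pics/s3.png",cv2.resize(a,None,fx=4.6,fy=4.6,interpolation=cv2.INTER_CUBIC)[:600])
```

```text
target [0.46175683 0.03421249 0.03      ] d [ 0.4 29.1 -1.1] twist 0.34 now gauge [-119.1  -86.6] z 29.1 F [-1.2  0.3 -0.8] w 0.0 t 10.95
```

View pics/s3.png

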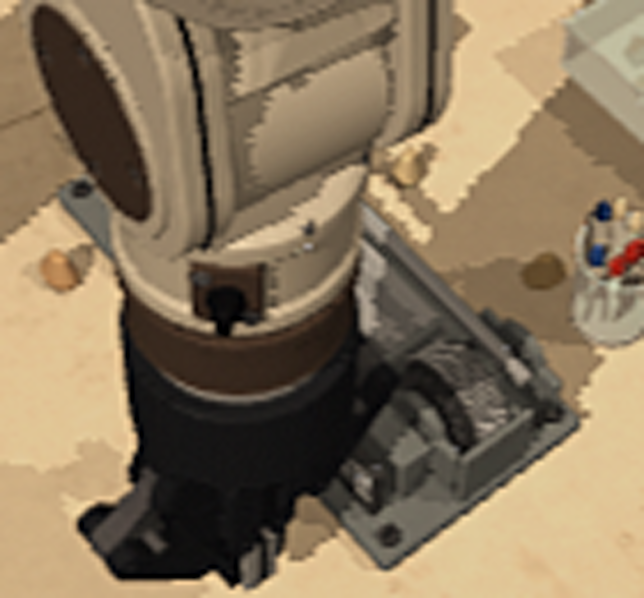

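The fingers stand clear in front of the lock tab (at about (365,470)). I'll push in along +x and watch the force.

carry_out --plan '[{"dx": 0,"dy": 4,"dz": -3,"twist": 0,"fingers": 1},{"dx": 0,"dy": 8,"dz": -3,"twist": 0,"fingers": 1},{"dx": 0,"dy": 12,"dz": -3,"twist": 0,"fingers": 1},{"dx": 0,"dy": 16,"dz": -3,"twist": 0,"fingers": 1},{"dx": 0,"dy": 20,"dz": -3,"twist": 0,"fingers": 1}]'

```text
clock: 11.42
eef_pos: [0.4564, 0.0326, 0.0351]
tool_rot: [0.648, 0.761, 0.001, 0.001]
ft_force: [0.7, -0.1, -0.3]
grip_width: -0.0002
grasp_force: 0.0
```

carry_out --plan '[{"dx": 0,"dy": 1.5,"dz": 0,"twist": 0,"fingers": 1},{"dx": 0,"dy": 3,"dz": 0,"twist": 0,"fingers": 1},{"dx": 0,"dy": 4.5,"dz": 0,"twist": 0,"fingers": 1},{"dx": 0,"dy": 6,"dz": 0,"twist": 0,"fingers": 1},{"dx": 0,"dy": 6,"dz": 0,"twist": 0,"fingers": 1}]'

```text
clock: 11.83
eef_pos: [0.4613, 0.0335, 0.0345]
tool_rot: [0.648, 0.761, 0.0, 0.0]
ft_force: [0.6, -0.0, -0.2]
grip_width: -0.0002
grasp_force: 0.0
```

carry_out --plan '[{"dx": 0,"dy": 1,"dz": 0,"twist": 0,"fingers": 1},{"dx": 0,"dy": 2,"dz": 0,"twist": 0,"fingers": 1},{"dx": 0,"dy": 3,"dz": 0,"twist": 0,"fingers": 1},{"dx": 0,"dy": 4,"dz": 0,"twist": 0,"fingers": 1},{"dx": 0,"dy": 4,"dz": 0,"twist": 0,"fingers": 1}]'

```text
clock: 12.25
eef_pos: [0.4654, 0.0341, 0.0346]
tool_rot: [0.648, 0.761, 0.0, 0.0]
ft_force: [-0.1, -0.6, 0.5]
grip_width: -0.0002
grasp_force: 0.0
```

carry_out --plan '[{"dx": 0,"dy": 1,"dz": 0,"twist": 0,"fingers": 1},{"dx": 0,"dy": 2,"dz": 0,"twist": 0,"fingers": 1},{"dx": 0,"dy": 3,"dz": 0,"twist": 0,"fingers": 1},{"dx": 0,"dy": 4,"dz": 0,"twist": 0,"fingers": 1},{"dx": 0,"dy": 4,"dz": 0,"twist": 0,"fingers": 1}]'

```text
clock: 12.67
eef_pos: [0.4694, 0.0348, 0.0346]
tool_rot: [0.648, 0.761, 0.0, 0.0]
ft_force: [0.3, 0.2, -0.8]
grip_width: 0.0002
grasp_force: 0.0
```

carry_out --plan '[{"dx": 0,"dy": 1,"dz": 0,"twist": 0,"fingers": 1},{"dx": 0,"dy": 2,"dz": 0,"twist": 0,"fingers": 1},{"dx": 0,"dy": 3,"dz": 0,"twist": 0,"fingers": 1},{"dx": 0,"dy": 3,"dz": 0,"twist": 0,"fingers": 1},{"dx": 0,"dy": 3,"dz": 0,"twist": 0,"fingers": 1}]'

```text
clock: 13.08
eef_pos: [0.472, 0.0352, 0.0345]
tool_rot: [0.648, 0.761, -0.0, -0.0]
ft_force: [0.2, -0.6, -0.0]
grip_width: -0.0002
grasp_force: 0.0
```

carry_out --plan '[{"dx": 0,"dy": 1,"dz": 0,"twist": 0,"fingers": 1},{"dx": 0,"dy": 2,"dz": 0,"twist": 0,"fingers": 1},{"dx": 0,"dy": 3,"dz": 0,"twist": 0,"fingers": 1},{"dx": 0,"dy": 3,"dz": 0,"twist": 0,"fingers": 1},{"dx": 0,"dy": 3,"dz": 0,"twist": 0,"fingers": 1}]'

```text
clock: 13.5
eef_pos: [0.4743, 0.0356, 0.0343]
tool_rot: [0.648, 0.761, -0.001, -0.0]
ft_force: [-2.8, -1.2, 0.6]
grip_width: 0.0002
grasp_force: 1.3
```

carry_out --plan '[{"dx": 0,"dy": 1,"dz": 0,"twist": 0,"fingers": 1},{"dx": 0,"dy": 2,"dz": 0,"twist": 0,"fingers": 1},{"dx": 0,"dy": 3,"dz": 0,"twist": 0,"fingers": 1},{"dx": 0,"dy": 3,"dz": 0,"twist": 0,"fingers": 1},{"dx": 0,"dy": 3,"dz": 0,"twist": 0,"fingers": 1}]'

```text
clock: 13.92
eef_pos: [0.478, 0.0362, 0.0344]
tool_rot: [0.648, 0.761, -0.0, 0.0]
ft_force: [-2.1, -0.0, 0.5]
grip_width: -0.0004
grasp_force: 1.0
```

carry_out --plan '[{"dx": 0,"dy": 1,"dz": 0,"twist": 0,"fingers": 1},{"dx": 0,"dy": 2,"dz": 0,"twist": 0,"fingers": 1},{"dx": 0,"dy": 3,"dz": 0,"twist": 0,"fingers": 1},{"dx": 0,"dy": 3,"dz": 0,"twist": 0,"fingers": 1},{"dx": 0,"dy": 3,"dz": 0,"twist": 0,"fingers": 1}]'

```text
clock: 14.33
eef_pos: [0.481, 0.0367, 0.0345]
tool_rot: [0.648, 0.761, 0.0, 0.0]
ft_force: [-2.4, -1.5, 0.3]
grip_width: 0.0001
grasp_force: 1.3
```

carry_out --plan '[{"dx": 0,"dy": 0.5,"dz": 0,"twist": 0,"fingers": 1},{"dx": 0,"dy": 1,"dz": 0,"twist": 0,"fingers": 1},{"dx": 0,"dy": 1.5,"dz": 0,"twist": 0,"fingers": 1},{"dx": 0,"dy": 2,"dz": 0,"twist": 0,"fingers": 1},{"dx": 0,"dy": 2,"dz": 0,"twist": 0,"fingers": 1}]'

```text
clock: 14.75
eef_pos: [0.4813, 0.0367, 0.0343]
tool_rot: [0.648, 0.761, -0.001, -0.001]
ft_force: [-6.7, -1.0, 3.6]
grip_width: -0.0001
grasp_force: 3.3
```

carry_out --plan '[{"dx": 0,"dy": 0.7,"dz": 0,"twist": 0,"fingers": 1},{"dx": 0,"dy": 1.4,"dz": 0,"twist": 0,"fingers": 1},{"dx": 0,"dy": 2,"dz": 0,"twist": 0,"fingers": 1},{"dx": 0,"dy": 2,"dz": 0,"twist": 0,"fingers": 1},{"dx": 0,"dy": 2,"dz": 0,"twist": 0,"fingers": 1}]'

```text
clock: 15.17
eef_pos: [0.4814, 0.0367, 0.0342]
tool_rot: [0.648, 0.761, -0.002, -0.002]
ft_force: [-10.3, -2.1, 7.6]
grip_width: 0.0002
grasp_force: 5.4
```

Run:
```python
from h import *
go(-90,-86,30)
```

```text
target [0.46175683 0.03421249 0.03      ] d [  0.7 -19.7   4.3] twist 0.33 now gauge [-70.2 -86.5] z 34.2 F [-10.3  -2.1   7.6] w 0.0002 t 15.1667
```

carry_out --plan '[{"dx": 0,"dy": 1,"dz": -1,"twist": 0,"fingers": 1},{"dx": 0,"dy": 2,"dz": -1,"twist": 0,"fingers": 1},{"dx": 0,"dy": 3,"dz": -1,"twist": 0,"fingers": 1},{"dx": 0,"dy": 4,"dz": -1,"twist": 0,"fingers": 1},{"dx": 0,"dy": 4,"dz": -1,"twist": 0,"fingers": 1}]'

```text
clock: 15.58
eef_pos: [0.4816, 0.0368, 0.0342]
tool_rot: [0.648, 0.761, -0.005, -0.004]
ft_force: [-16.1, -3.0, 10.3]
grip_width: 0.0002
grasp_force: 8.6
```

It has a firm stop after about 7.3 mm of travel at 16 N. I'll back off, retreat and check.

carry_out --plan '[{"dx": 0,"dy": -10,"dz": 0,"twist": 0,"fingers": 1},{"dx": 0,"dy": -25,"dz": 0,"twist": 0,"fingers": 1},{"dx": 0,"dy": -45,"dz": 0,"twist": 0,"fingers": 1},{"dx": 0,"dy": -50,"dz": -30,"twist": 0,"fingers": 1},{"dx": 0,"dy": -50,"dz": -70,"twist": 0,"fingers": 1}]'

```text
clock: 16.0
eef_pos: [0.4354, 0.0297, 0.1034]
tool_rot: [0.648, 0.761, -0.003, -0.003]
ft_force: [0.1, 0.5, 0.1]
grip_width: -0.0002
grasp_force: 0.0
```

carry_out --plan '[{"dx": 0,"dy": 0,"dz": -40,"twist": 0,"fingers": 1},{"dx": 0,"dy": 30,"dz": -60,"twist": 0,"fingers": 1},{"dx": 0,"dy": 65,"dz": -60,"twist": 0,"fingers": 1},{"dx": -25,"dy": 90,"dz": -60,"twist": 0,"fingers": 1},{"dx": -50,"dy": 110,"dz": -60,"twist": 0,"fingers": 1}]'

```text
clock: 16.42
eef_pos: [0.5604, -0.001, 0.1674]
tool_rot: [0.647, 0.762, 0.003, 0.003]
ft_force: [-0.5, 0.4, 0.3]
grip_width: 0.0006
grasp_force: 0.0
```

Run:
```python
from h import *
go(-90,-86,30); jaw(); cones()
# tab position along gauge x: dark->bright profile at z=46 around y=-86, before vs now
S=camera("scene")
A=dict(S); A["image"]=cv2.imread("pics/scene0.png")[:,:,::-1]
k=lambda c:cv2.cvtColor(rect(c,PS,-90,-30,-96,-80,z=.046),cv2.COLOR_BGR2GRAY)[20:].mean(0)[::14].round()
print(k(A));print(k(S))
```

```text
target [0.46175683 0.03421249 0.03      ] d [ 50.9 -92.6 136.7] twist 0.54 now gauge [   2.  -135.9] z 167.4 F [-0.5  0.4  0.3] w 0.0006 t 16.4167
match 0.95 px [-5.875 -6.   ] jaw shift mm [[-0.1  18.48]]
scene -40 43.6 52.9 min 46.7 15.0
scene -38 44.0 50.4 min 47.0 18.0
scene -36 44.1 50.1 min 47.0 27.0
scene -34 44.6 51.4 min 48.1 25.0
scene -32 45.3 50.9 min 47.3 70.0
scene -30 45.1 49.4 min 47.1 70.0
scene -28 45.4 49.3 min 47.3 49.0
scene -26 44.7 49.4 min 46.9 32.0
scene -24 42.9 50.7 min 46.1 35.0
scene -22 42.1 51.0 min 44.3 25.0
top -40 41.3 47.6 min 44.0 46.0
top -38 40.7 47.0 min 44.0 57.0
top -36 44.0 46.6 min 45.1 75.0
top -34 44.0 50.3 min 45.3 82.0
top -32 44.7 51.1 min 48.3 88.0
top -30 46.4 50.1 min 47.9 100.0
top -28 43.7 45.9 min 44.7 102.0
top -26 42.7 46.1 min 44.3 84.0
top -24 42.4 47.1 min 44.4 67.0
top -22 42.0 48.0 min 44.7 55.0
[165. 170. 105.  83.  93.  86.  90.  77.  39.  75. 111. 107.  90.  50.
  51.  46.  34.  33.  72. 112. 105. 103. 102. 103. 102.  90.  54.  66.
  74.  91.]
[175. 182. 114.  90. 100.  94.  95.  95.  95.  96.  98.  61.  64. 121.
 103. 127.  86.  51.  50.  57.  76. 101. 114. 111. 111.  98.  58.  71.
  80.  99.]
```

The jaw is unchanged and level with the rider, the tab profile has moved about 7 mm inward, and the arm is clear. Handing in.

```bash
python3 -c "
from workcell import job_done; print(job_done())"
```

```text
the job is handed in; nothing more can be done
None
```

I closed the jaw about 18.5 mm, so its pointer stands level with the rider's to about 0.5 mm in both camera views, then pushed the lock tab about 7 mm to a firm stop and handed the job in (result not shown).

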